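Tuck the peg box flap under its lip

ROBOT

A 6-joint arm with a two-finger parallel gripper is mounted at the origin on the work surface. World frame = base frame: x ahead of the robot, y to its left, z up, the work surface at z = 0. Lengths are in m, angles in rad, forces in N, time in s.
With the tool pointing down it reaches from about 0.425 to 0.95 m from the base axis. Payload 3.5 kg.
Tool frame: the origin (TCP) lies at the very end of the fingers, on their centre line; the grasp point (between the pads) lies 19 mm behind it; z points along the fingers, y is the direction in which the jaws open and shut (so a half turn about z gives the same grasp; the last joint's range is limited). The gripper opens to 85 mm and grips with 20 to 120 N. Pads are 22 mm wide; open, the fingers measure 114 mm over their backs; the gripper's body (76 mm by 85 mm) begins 54 mm behind the grasp point. The pads swing forward as they close: fully open they stand 13 mm farther back than shut.
Start: joints at [-1.379, 0.286, 1.577, -0, 1.279, -0.15], TCP at [0.226, -0.636, 0.231] pointing down, gripper open.
Joint ranges: [-2.77, 2.77], [-0.9, 2.22], [0.21, 2.48], [-1.53, 4.67], [0.24, 2.81], [-2.84, 2.84]. Speed limits (rad/s): [2.79, 2.79, 3.14, 3.14, 3.14, 3.14].

INTERFACE

Orientations are given as a unit quaternion [x, y, z, w].
In Python, from plant import ctrl, eyes, ticket gives the robot as it stands.
- The arm moves only by the tool send_rows, never from a script. Its arguments are lists of equal length, an entry for each row: "translation": the shift along the tool's x, y, z in units of 30 mm (1.0 is 30 mm), a list of three; "rotation": the turn, a rotation vector about the tool's x, y, z in units of 5 degrees (1.0 is 5 degrees), a list of three; "grip": the finger opening in mm, from 0 to 85.4. A call has 1 to 5 rows; each row shifts and turns the commanded pose from where the row before left it, along the tool's axes as they then stand; what a row does not reach is not made up. A row lasts 1/8 s, in which the tool goes at most 62.5 mm and 10.7 degrees, less where a joint would pass 70% of its speed; a pose out of reach is approached as far as the arm can. A call is refused whole if a number of a shift passes 1 or a number of a turn 1, either way. A call with a gripper value outside its range is refused whole. The fingers move at their own pace and stop on an object; "squeeze" is the grip in N (left out, the last holds). Time passes only in rows, so rows that do not move let the fingers close. It gives the time, the measured TCP pose, the force and the opening at its end, in the units of the state.
- ctrl.get_state(): the state, without advancing time (a new reading comes with each control period).
- eyes.read_camera(name): name is "side" or "top" or "wrist"; returns a dict with "image" (384x512x3 uint8, blue, green, red), "mtx" (3x3 intrinsics, pixels), "dist_coeffs" ([k1, k2, p1, p2, k3] as OpenCV has them; the pictures are not rectified), "xyz" and "orientation" of the camera in the world; the wrist camera has in their place "hand_eye" (4x4, takes a point from camera to tool coordinates, whose origin is the TCP and whose axes are the flange's). Camera axes: x right, y down, z forward; pixel columns grow to the right and rows downward; lengths in m; the calibration is good to about 2 mm. A picture is of the moment at which its call begins: read the wrist's pose just before it. There is no depth.
- ticket.sign_off(): hands the job in, once; it reports no verdict.
The state is a dict: "time": time; "qpos": joint angles; "dq": joint speeds; "joint_efforts": joint torques, N m; "eef_pos": TCP position; "tcp_rot": TCP orientation; "contact_force": force on the tool from outside, world axes, zero at the start; "wrist_torque": the same for the moment, N m; "opening": opening from 0.0 (shut) to 1.0 (fully open).
Only numpy, scipy, OpenCV 4.12 (cv2) and the standard library are available. Lean on these libraries where they do the work, as an engineer would, in place of code of your own. Each camera call takes 0.05 s, during which the arm holds its last target. There are 200 camera calls.

TASK

Wind is coming: shut the clothes-peg box on the laundry shelf. With the fingertips, push its springy metal flap over until it lies flat and, while it is pressed down, push it along so that its free edge goes fully home beneath the retaining lip at the far end and stays shut by itself when you let go. Do not pinch the flap or pick anything up, and leave everything else on the shelf where it is.

Things in the scene. Friction and masses are not known exactly. Their poses are not given: they have to be found in the camera images.
- pegbox: Grey steel clothes-peg box, open top, fixed to the shelf, 156 mm long (its x), 116 mm wide (its y), walls 53.5 mm high. Origin: centre of its underside, on the shelf. Its +x points away from the robot, turned up to 0.9 rad either way, from the hinge end (hinge axis at x = -70 mm) to the end with the retaining lip (x = 54 to 80 mm). Cheeks at both sides of the hinge end reach 65.5 mm high.
- flap (a joint): Hinge angle of the flap, rad: 0 = flat and level on the box, growing as it stands up (1.05 to 1.35 at the start: it leans a little towards the lip end). A weak spring pops it up again (about 1 N at its free edge) unless it is held down or tucked under the lip. Pushing it down takes 1 to 2 N.
- flap_slide (a joint): How far the flap's hinge rod has slid along its slots towards the box's +x, m: 0 to 0.002 at the start, 0.026 at the far stop. It stays where left; pushing it along takes about 6 N. With the flap flat, its edge meets the mouth of the lip at about 0.009; from there it must be flat (within 3 mm at its edge) to go under.
- flap_hinge (a point): Point on the hinge axis, mid-width, 58 mm above the shelf; moves along with the slide. The hinge axis is parallel to the box's y.
- flap_edge (a point): Middle of the free edge of the flap on its upper (outer) face. Flap: bare sheet metal, 114 mm from hinge axis to free edge, 100 mm wide. The edge is 3 mm thick. The outer face lies 2 mm from the plane through the hinge axis (60 mm above the shelf when flat). When the flap stands up, the outer face looks to the robot.
- flap_ridge (a point): Foot of the push ridge on the outer face of the flap, mid-width, 80 mm from the hinge axis: a straight ridge 8 mm high and 80 mm wide, upright on its side towards the hinge (a fingertip bears against it to push the flap towards the lip) and sloping on the side towards the free edge.
- lip_mouth (a point): Middle of the mouth of the retaining lip, at the level of the lip's underside (63.5 mm above the shelf, 3.5 mm above the flat flap); fixed to the box. The lip is a 4 mm plate 90 mm wide, with a small flare at its mouth whose top is 72 mm above the shelf.
- flap_face: The upper (outer) sheet of the flap with the ridge; its origin lies on the hinge axis, x towards the free edge, z out of the outer face.
- flap_under: The lower (inner) sheet of the flap, facing into the box when shut; same origin and axes.
- bucket_lid: Loose red plastic bucket lid, 240 mm across, 29 mm high over its grip. Origin under its centre.
- spray_bottle: Loose blue spray bottle, 78 mm across, 219 mm high. Origin under its centre.
- scrub_brush: Loose wooden scrub brush beside the box, 150 x 52 mm, 43 mm high. Origin under its centre.
- pole_fork: Loose chrome fork of a laundry pole, lying beside the box, 177 mm long, 66 mm wide, 14 mm high. Origin on the shelf under its stem.
- peg_a: Loose wooden clothes peg beyond the lip end of the box, 74 x 12 x 12 mm. Origin under its centre.
- peg_b: A second one like peg_a.
- soap_cup: Loose white ceramic cup, 84 mm across, 85 mm high. Origin under its centre.
- pulley_lever (a joint): Angle of the drying rack's pulley lever, a steel lever about 100 mm long on a block to the right of the box, rad: 0 = leaning to the robot as at the start, growing away from it. Not part of this job.
Mind the look-alikes: they are no part of the job. Leave any purple or yellow look-alike of the pegbox alone.

How it is judged:
On the way, in this order (a step that is already met when the one before it is completed fails the run):
1. the flap lies folded flat, its edge not yet tucked beneath the lip (value of joint flap below 0.06 rad and value of joint flap_slide below 0.012 m), for 0.05 s.
2. the free edge is tucked beneath the lip (value of joint flap below 0.06 rad and value of joint flap_slide above 0.02 m), for 0.1 s.
At the end, for the whole second after the job is handed in: The flap lies shut (within 0.06 rad of flat), slid at least 20 of its 26 mm towards the lip, so its edge is beneath it, at rest and held by the lip alone (all of step 2 and velocity of joint flap below 0.05 rad/s and velocity of joint flap_slide below 0.01 m/s); the robot touches nothing.
It fails at once if the flap is pinched: its outer and inner faces are touched at once (contact force between the fingers and flap_face above 0.5 N and contact force between the fingers and flap_under above 0.5 N).
It fails at once if a bystander (bucket lid, spray bottle, scrub brush, pole fork, peg or cup) is shifted or lifted by more than 30 mm (distance of any of bucket_lid, spray_bottle, scrub_brush, pole_fork, peg_a, peg_b, soap_cup from where it was at the start of the episode above 0.03 m).
It fails at once if the pulley lever is worked (turned by more than 0.2 rad) (value of joint pulley_lever above 0.2 rad).
It also fails if it takes over 38 s, if anything falls off the work surface, if the arm or the gripper's body presses on something with over 40 N, if the wrist force passes 120 N, or if a joint passes its speed limit or range.

## Working session

There is one attempt and no reset: what is moved stays moved. The work goes in short steps, Python scripts to look and compute and a tool call to move; the robot and the scene stay as the last step left them, time stands still between calls to the robot, and variables do not carry over. Pictures are saved under pics/ and viewed, about 8 in all and at most 12, crops included, and the job is handed in when it is done.

Besides the shell and the picture viewer there is one more tool, called after "Request:" as a command line: name --argument value ..., lists and objects as JSON in quotes. send_rows: Moves the arm, as the interface text tells. Its arguments: {"type":"object","properties":{"translation":{"type":"array"},"rotation":{"type":"array"},"grip":{"type":"array"},"squeeze":{"type":"number"}},"required":["translation","rotation","grip"]}

```bash
mkdir -p pics; ls
cat > h.py <<'E'
import numpy as np, cv2
from scipy.spatial.transform import Rotation as R
from plant import ctrl, eyes, ticket
def cam(n):
    s=ctrl.get_state(); d=eyes.read_camera(n)
    K=np.array(d["mtx"],float); D=np.array(d["dist_coeffs"],float)
    if n=="wrist":
        T=np.eye(4);T[:3,:3]=R.from_quat(s["tcp_rot"]).as_matrix();T[:3,3]=s["eef_pos"]
        T=T@np.array(d["hand_eye"]); Rm,p=T[:3,:3],T[:3,3]
    else:
        o=np.array(d["orientation"],float); Rm=R.from_quat(o).as_matrix() if o.size==4 else o.reshape(3,3); p=np.array(d["xyz"],float)
    return dict(im=d["image"],K=K,D=D,R=Rm,p=p)
def ray(c,uv):
    q=cv2.undistortPoints(np.array([[uv]],float),c["K"],c["D"])[0,0]
    return c["R"]@np.array([q[0],q[1],1.])
def onz(c,uv,z):
    d=ray(c,uv); return c["p"]+d*(z-c["p"][2])/d[2]
def proj(c,P):
    P=np.atleast_2d(np.array(P,float)); X=(P-c["p"])@c["R"]
    return cv2.projectPoints(X,np.zeros(3),np.zeros(3),c["K"],c["D"])[0][:,0]
E
python3 - <<'E'
from h import *
s=ctrl.get_state(); print(s)
for n in("top","side"):
    c=cam(n); print(n,c["p"],c["R"].round(3).tolist(),c["K"].tolist(),c["D"])
    cv2.imwrite(f"pics/{n}0.png",cv2.resize(c["im"],(768,576),interpolation=cv2.INTER_CUBIC))
E
```

```text
pics
{'time': 0.0, 'qpos': array([-1.37898435e+00,  2.87181729e-01,  1.57816361e+00,  1.01627898e-05,
        1.27858872e+00, -1.50005367e-01]), 'dq': array([-0.00018388, -0.0028309 ,  0.00027255, -0.00092315,  0.00027563,
       -0.00055884]), 'joint_efforts': array([ 7.92632709e-04, -4.05976045e+01, -2.92624015e+01, -7.11216762e-05,
        5.72275356e-03, -4.17123658e-06]), 'eef_pos': array([ 0.22616171, -0.63529621,  0.22994371]), 'tcp_rot': array([ 9.85430203e-01,  1.70076289e-01, -1.96065630e-05, -1.17054881e-03]), 'contact_force': array([-0.22497103,  0.654006  ,  0.53765383]), 'wrist_torque': array([ 0.01149592, -0.00378768,  0.07257622]), 'opening': 0.9993850936716473}
top [ 0.48484262 -0.02991385  1.42647508] [[-0.019, -0.999, 0.039], [-1.0, 0.019, -0.004], [0.003, -0.039, -0.999]] [[464.95065126468916, 0.0, 256.6588099310939], [0.0, 464.95065126468916, 195.86032730772743], [0.0, 0.0, 1.0]] [-0.05901594  0.          0.          0.          0.        ]
side [ 0.2992238  -1.0325493   1.19769427] [[0.964, -0.203, 0.17], [-0.264, -0.704, 0.659], [-0.014, -0.68, -0.733]] [[409.7839558420948, 0.0, 256.4461959255155], [0.0, 409.7839558420948, 191.19563814036164], [0.0, 0.0, 1.0]] [0.02429102 0.         0.         0.         0.        ]
```

View pics/top0.png

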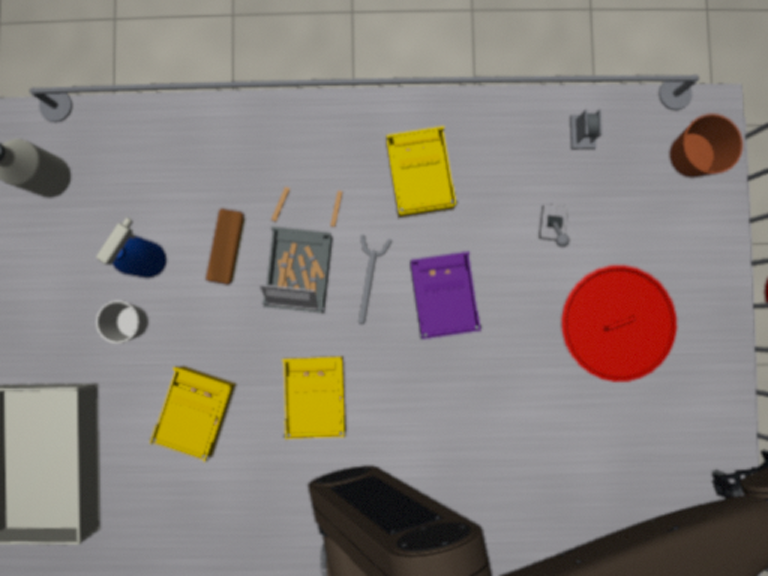

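View pics/side0.png

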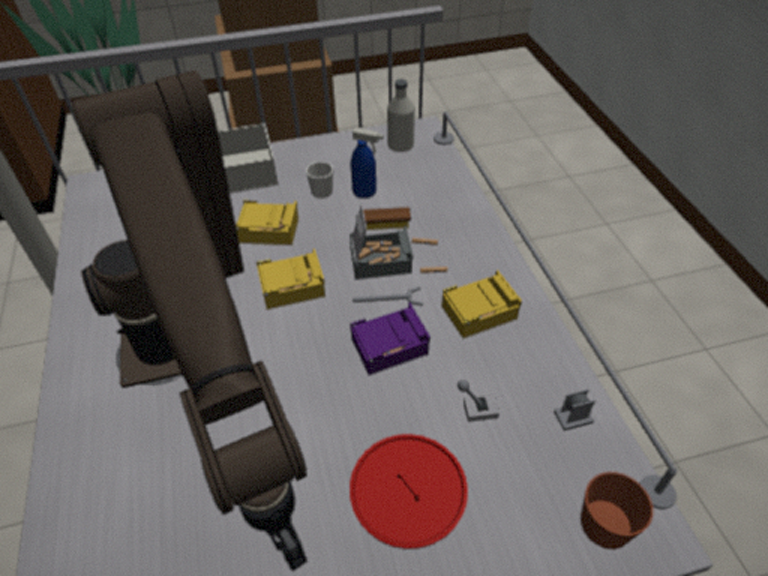

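The grey box, top picture (298,270), is the only open grey one with a standing flap. The yellow boxes (193,413), (315,397), (421,170) and the purple one (445,295) are look-alikes. I'll confirm it in an enlarged crop.

Run:
```python
from h import *
c=cam("top"); u0,v0,w,h=165,140,80,80
cr=cv2.resize(c["im"][v0:v0+60,u0:u0+80],(800,600),interpolation=cv2.INTER_CUBIC)
c2=cam("side"); cr2=cv2.resize(c2["im"][125:195,220:300],(686,600),interpolation=cv2.INTER_CUBIC)
cv2.imwrite("pics/crop.png",cv2.resize(cr,(400,300))); cv2.imwrite("pics/c1.png",cr)
o=np.zeros((600,800,3),np.uint8)
o[:300,:400]=cv2.resize(cr,(400,300)); o=cr
cv2.imwrite("pics/c2.png",cr2)
import pickle; pickle.dump((c,c2),open("cams.pkl","wb"))
```

```text
(no output)
```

View pics/c1.png

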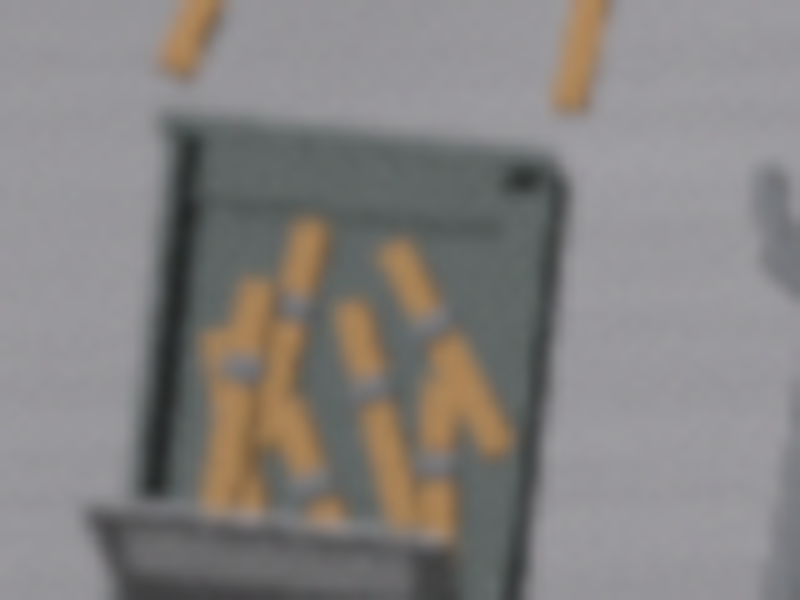

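The crop confirms it: an open grey box with wooden pegs, the flap standing at the hinge end (crop y≥505) and a plain lip plate at the far end. The far edge runs (165,118)–(560,158) and the lip mouth (200,200)–(500,228).

```bash
cat > box.py <<'E'
from h import *
import pickle
def fit():
    c,c2=pickle.load(open("cams.pkl","rb"))
    f=lambda x,y,z:onz(c,(165+x/10-.45,140+y/10-.45),z)
    A,B=f(165,118,.0675),f(560,160,.0675); M1,M2=f(200,200,.07),f(500,228,.07)
    return c,c2,A,B,M1,M2,f
E
python3 - <<'E'
from box import *
c,c2,A,B,M1,M2,f=fit()
print(A,B,np.linalg.norm(A-B),M1,M2,np.linalg.norm(M1-M2))
for a,b in((A,B),(M1,M2)):
    d=(a-b)[:2]; print("yaw from across",np.arctan2(-d[0],d[1]))
for p in ((140,490),(165,118),(520,590),(560,170)): print(f(*p,.0535))
for a,b in(((140,490),(165,125)),((520,590),(562,185))):
    d=(f(*b,.0535)-f(*a,.0535))[:2]; print("yaw from side",np.arctan2(d[1],d[0]))
E
```

```text
[0.67316819 0.18485688 0.0675    ] [0.65840959 0.06880332 0.0675    ] 0.11698821986956934 [0.64842933 0.17444538 0.07      ] [0.63842061 0.08651601 0.07      ] 0.08849717142125955
yaw from across -0.1264916633057855
yaw from across -0.11333893381019328
[0.5645646  0.19580223 0.0535    ]
[0.6751083  0.18706942 0.0535    ]
[0.53279406 0.08367322 0.0535    ]
[0.65721632 0.06986645 0.0535    ]
yaw from side -0.08013596822696557
yaw from side -0.11892005479795915
```

View pics/c2.png

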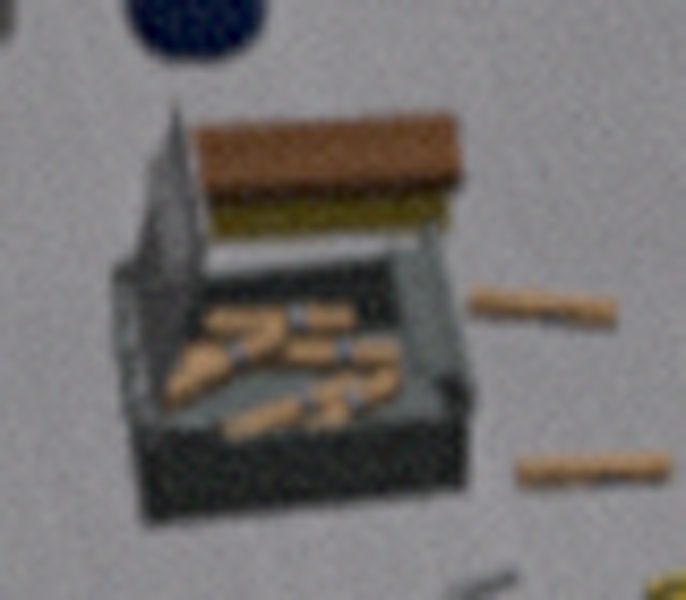

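The box centre is about (0.588, 0.137), with yaw about -0.118 rad. In the side view the flap's edge is at crop (175,105) and it leans towards the lip. I'll close the fingers and travel to behind the flap at a safe height.

Request:
send_rows --translation '[[1,-1,0],[1,-1,0],[1,-1,0],[1,-1,0],[1,-1,0]]' --rotation '[[0,0,1],[0,0,1],[0,0,1],[0,0,1],[0,0,1]]' --grip '[0,0,0,0,0]' --squeeze 20

```text
time: 0.82
eef_pos: [0.3489, -0.463, 0.2312]
tcp_rot: [0.999, -0.049, -0.0, -0.0]
contact_force: [-0.4, -0.5, -0.2]
opening: -0.001
```

Request:
send_rows --translation '[[0.3,-1,0],[0.3,-1,0],[0.3,-1,0],[0.3,-1,0],[0.3,-1,0]]' --rotation '[[0,0,0.3],[0,0,0],[0,0,0],[0,0,0],[0,0,0]]' --grip '[0,0,0,0,0]'

```text
time: 1.45
eef_pos: [0.4105, -0.3195, 0.2312]
tcp_rot: [0.998, -0.06, -0.0, -0.0]
contact_force: [-0.2, -0.2, 0.7]
opening: 0.002
```

Request:
send_rows --translation '[[0.2,-1,0],[0.2,-1,0],[0.2,-1,0],[0.2,-1,0],[0.2,-1,0]]' --rotation '[[0,0,0],[0,0,0],[0,0,0],[0,0,0],[0,0,0]]' --grip '[0,0,0,0,0]'

```text
time: 2.08
eef_pos: [0.4582, -0.1742, 0.2312]
tcp_rot: [0.998, -0.06, -0.0, -0.0]
contact_force: [0.0, -0.4, 1.2]
opening: 0.003
```

Request:
send_rows --translation '[[0,-1,0],[0,-1,0],[0,-1,0],[0,-1,0],[0,-1,0]]' --rotation '[[0,0,0],[0,0,0],[0,0,0],[0,0,0],[0,0,0]]' --grip '[0,0,0,0,0]'

```text
time: 2.7
eef_pos: [0.4761, -0.0253, 0.2313]
tcp_rot: [0.998, -0.06, 0.0, -0.0]
contact_force: [0.7, -0.7, -0.6]
opening: -0.002
```

Request:
send_rows --translation '[[0,-1,0],[0,-1,0],[0,-1,0],[0,-1,0],[0,-0.8,0]]' --rotation '[[0,0,0],[0,0,0],[0,0,0],[0,0,0],[0,0,0]]' --grip '[0,0,0,0,0]'

```text
time: 3.32
eef_pos: [0.4933, 0.1177, 0.2312]
tcp_rot: [0.998, -0.06, -0.0, -0.0]
contact_force: [-0.1, -0.5, 1.0]
opening: 0.001
```

Run:
```python
from h import *
s=ctrl.get_state(); print(s["eef_pos"],s["contact_force"])
c=cam("wrist"); t=cam("side")
print(c["p"],c["R"].round(2).tolist())
b=cv2.resize(t["im"][105:205,200:310],(440,400),interpolation=cv2.INTER_CUBIC)
a=cv2.resize(c["im"],(533,400))[:,:360]
cv2.imwrite("pics/w1.png",cv2.resize(c["im"],(768,576))); cv2.imwrite("pics/s1.png",b)
```

```text
[0.49334054 0.11774146 0.23119629] [-0.07710034 -0.46701939  0.96929876]
[0.57270727 0.10757228 0.37399325] [[-0.12, -0.94, -0.31], [-0.99, 0.11, 0.04], [0.0, 0.31, -0.95]]
```

View pics/w1.png

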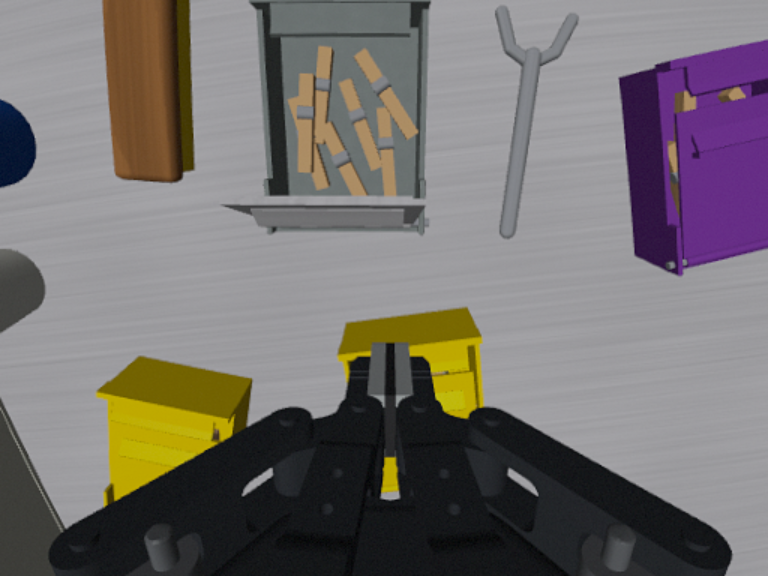

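The wrist picture shows the box straight ahead. The flap edge runs (225,206)–(425,206), the hinge cheeks are near (270,230) and (425,230), and the lip top edge runs (252,3)–(430,3).

Run:
```python
from h import *
c=cam("wrist"); s=ctrl.get_state(); print(s["eef_pos"])
f=lambda u,v,z: onz(c,(u/1.5-.17,v/1.5-.17),z)
H=[f(270,229,.058),f(424,227,.058)]; L=[f(252,3,.0675),f(430,3,.0675)]; 
print(H,np.linalg.norm(H[0]-H[1])); print(L,np.linalg.norm(L[0]-L[1]))
mH,mL=sum(H)/2,sum(L)/2; d=(mL-mH)[:2]; print("len",np.linalg.norm(d),"yaw",np.arctan2(d[1],d[0]))
for a,b in(H,L): e=(a-b)[:2]; print(np.arctan2(-e[0],e[1]))
M=[f(272,37,.07),f(412,37,.07)]; print("mouth",M)
for z in(.155,.16,.165,.17): 
    E=[f(225,206,z),f(425,206,z)]; print(z,E,np.linalg.norm(E[0]-E[1]))
# predicted with box estimate
o=np.array([.5885,.1365]);y=-.118;X=np.array([np.cos(y),np.sin(y)]);Y=np.array([-X[1],X[0]])
P=lambda x,yy,z: np.r_[o+X*x+Y*yy,z]
for n,q in dict(lipL=P(80,58,67.5),lipR=P(80,-58,67.5),chL=P(-78,58,65.5),chR=P(-78,-58,65.5),m=P(54,0,70)).items():
  pass
for q in((.080,.058,.0535),(.080,-.058,.0535),(-.078,.058,.0655),(-.078,-.058,.0655),(.054,.045,.072),(.054,-.045,.072)): print(q,proj(c,P(*q))*1.5)
for th in(1.05,1.2,1.35): print(th,[(proj(c,P(-.07+.114*np.cos(th),k,.058+.114*np.sin(th)))*1.5).round(0).tolist() for k in(.05,-.05)])
```

```text
[0.49327621 0.11724727 0.23114358]
[array([0.52123757, 0.20538362, 0.058     ]), array([0.50887548, 0.08993918, 0.058     ])] 0.11610443512811829
[array([0.66962457, 0.1857738 , 0.0675    ]), array([0.65511932, 0.07256945, 0.0675    ])] 0.11412987190168859
len 0.14847122457677456 yaw -0.12485857841783236
-0.10667612423942474
-0.12743892749598518
mouth [array([0.64728409, 0.17601558, 0.07      ]), array([0.6359195 , 0.08630578, 0.07      ])]
0.155 [array([0.5517901 , 0.19648452, 0.155     ]), array([0.53926873, 0.09400923, 0.155     ])] 0.10323743921619037
0.16 [array([0.55226762, 0.19446865, 0.16      ]), array([0.54003221, 0.09433361, 0.16      ])] 0.10087978368089279
0.165 [array([0.55274514, 0.19245278, 0.165     ]), array([0.54079568, 0.09465799, 0.165     ])] 0.09852212814559519
0.17 [array([0.55322266, 0.19043691, 0.17      ]), array([0.54155915, 0.09498237, 0.17      ])] 0.09616447261029762
(0.08, 0.058, 0.0535) [[258.26698231   0.50437763]]
(0.08, -0.058, 0.0535) [[431.59154766  -1.15635278]]
(-0.078, 0.058, 0.0655) [[270.7164393  234.84668658]]
(-0.078, -0.058, 0.0655) [[427.62228086 234.60957798]]
(0.054, 0.045, 0.072) [[272.69274192  35.52292136]]
(0.054, -0.045, 0.072) [[413.07342508  34.32051202]]
1.05 [[[227.0, 145.0]], [[431.0, 144.0]]]
1.2 [[[225.0, 178.0]], [[431.0, 177.0]]]
1.35 [[[225.0, 213.0]], [[431.0, 212.0]]]
```

The measurements agree to a few mm: box origin about (0.587, 0.137), yaw -0.12, flap about 1.32 rad. I'll centre on the box and descend behind the flap.

Request:
send_rows --translation '[[0,-0.5,0.9],[0,-0.5,0.9],[0,0,0.9],[0,0,0.8],[0,0,0]]' --rotation '[[0,0,0],[0,0,0],[0,0,0],[0,0,0],[0,0,0]]' --grip '[0,0,0,0,0]'

```text
time: 4.1
eef_pos: [0.4954, 0.1454, 0.1241]
tcp_rot: [0.998, -0.061, -0.003, 0.001]
contact_force: [0.1, -0.0, 0.2]
opening: -0.003
```

Request:
send_rows --translation '[[0.25,0,0],[0.25,0,0],[0.25,0,0],[0.2,0,0.05],[0.2,0,0.05]]' --rotation '[[0,0,0],[0,0,0],[0,0,0],[0,0,0],[0,0,0]]' --grip '[0,0,0,0,0]'

```text
time: 4.72
eef_pos: [0.5318, 0.1422, 0.1233]
tcp_rot: [0.998, -0.06, -0.0, -0.0]
contact_force: [-0.5, -0.0, 0.5]
opening: -0.0
```

Run:
```python
from h import *
s=ctrl.get_state(); print(s["eef_pos"],s["contact_force"])
w=cam("wrist"); t=cam("side")
a=cv2.resize(w["im"],(448,336)); b=cv2.resize(t["im"][120:204,210:296],(344,336),interpolation=cv2.INTER_CUBIC)
cv2.imwrite("pics/p2.png",np.hstack([a,b]))
```

```text
[0.53179489 0.14219702 0.12329481] [-0.48782431 -0.03609438  0.46575959]
```

View pics/p2.png

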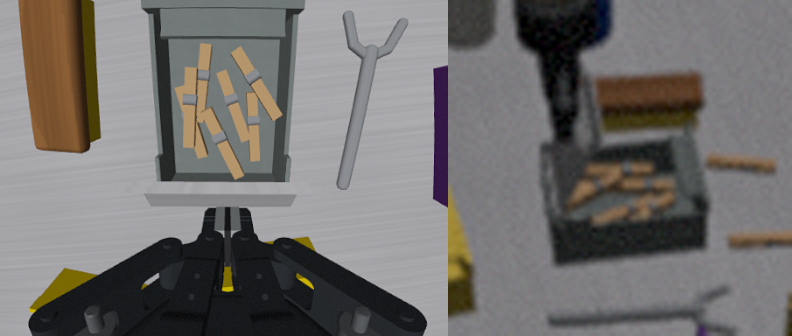

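The fingertips sit just behind the flap, centred (wrist half: fingers at (225,215), flap bar (145–297, 183–205)). Now I'll follow the fold arc.

Request:
send_rows --translation '[[0.15,0,0.11],[0.15,0,0.11],[0.18,0,0.13],[0.18,0,0.14],[0.15,0,0.16]]' --rotation '[[0,0,0],[0,0,0],[0,0,0],[0,0,0],[0,0,0]]' --grip '[0,0,0,0,0]'

```text
time: 5.45
eef_pos: [0.5561, 0.1392, 0.1037]
tcp_rot: [0.998, -0.06, 0.0, -0.0]
contact_force: [-0.1, -0.0, 0.2]
opening: 0.003
```

Request:
send_rows --translation '[[0.15,0,0.18],[0.12,0,0.2],[0.11,0,0.2],[0.07,0,0.21],[0.05,0,0.2]]' --rotation '[[0,0,0],[0,0,0],[0,0,0],[0,0,0],[0,0,0]]' --grip '[0,0,0,0,0]'

```text
time: 6.08
eef_pos: [0.5708, 0.1375, 0.0739]
tcp_rot: [0.998, -0.06, 0.0, -0.0]
contact_force: [0.6, -0.7, 2.0]
opening: 0.0
```

Run:
```python
from h import *
s=ctrl.get_state(); print(s["eef_pos"],s["contact_force"])
w=cam("wrist"); t=cam("side")
a=cv2.resize(w["im"],(448,336)); b=cv2.resize(t["im"][120:204,210:296],(344,336),interpolation=cv2.INTER_CUBIC)
cv2.imwrite("pics/p3.png",np.hstack([a,b]))
```

```text
[0.57075488 0.13746945 0.07387273] [ 0.60792426 -0.74958218  1.95867762]
```

View pics/p3.png

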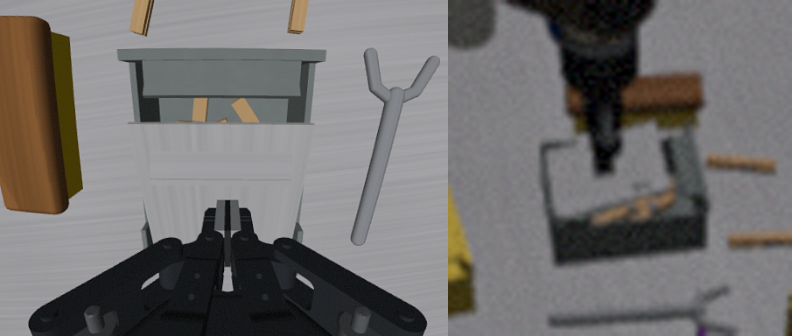

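The flap is nearly down (wrist half: edge at y=124, ridge at y=180, fingertips at y=200 on the hinge side). I'll press it flat.

Request:
send_rows --translation '[[0.04,0,0.15],[0.02,0,0.15],[0,0,0.1],[0,0,0.07],[0,0,0]]' --rotation '[[0,0,0],[0,0,0],[0,0,0],[0,0,0],[0,0,0]]' --grip '[0,0,0,0,0]'

```text
time: 6.8
eef_pos: [0.5721, 0.1373, 0.06]
tcp_rot: [0.998, -0.06, -0.0, 0.0]
contact_force: [-0.8, -0.5, 1.4]
opening: -0.001
```

Request:
send_rows --translation '[[0,0,0.04],[0,0,0.03],[0,0,0]]' --rotation '[[0,0,0],[0,0,0],[0,0,0]]' --grip '[0,0,0]'

```text
time: 7.18
eef_pos: [0.5722, 0.1374, 0.0593]
tcp_rot: [0.998, -0.06, -0.0, 0.0]
contact_force: [-4.0, -0.9, 8.1]
opening: 0.005
```

The flap has bottomed out at 8 N. I'll slide along while pressed.

Request:
send_rows --translation '[[0.1,0,0],[0.1,0,0],[0.1,0,0],[0.1,0,0],[0.1,0,0]]' --rotation '[[0,0,0],[0,0,0],[0,0,0],[0,0,0],[0,0,0]]' --grip '[0,0,0,0,0]'

```text
time: 7.8
eef_pos: [0.5867, 0.1355, 0.0593]
tcp_rot: [0.998, -0.06, -0.001, 0.0]
contact_force: [-5.1, -0.7, 8.4]
opening: 0.001
```

Run:
```python
from h import *
s=ctrl.get_state(); print(s["eef_pos"],s["contact_force"])
w=cam("wrist")
cv2.imwrite("pics/p4.png",cv2.resize(w["im"],(768,576)))
```

```text
[0.58667286 0.13553794 0.05927306] [-5.12660922 -0.71181873  8.44174299]
```

View pics/p4.png

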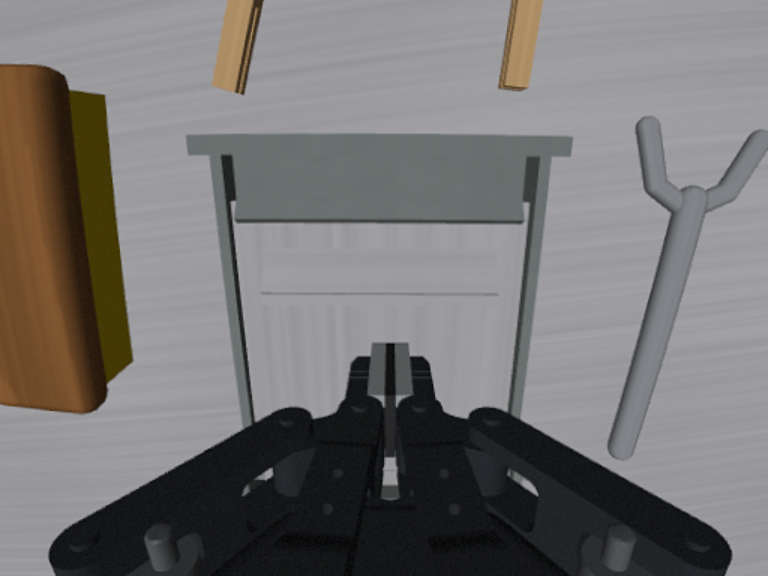

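Run:
```python
from h import *
w=cam("wrist")
o=np.array([.587,.137]);y=-.12;X=np.array([np.cos(y),np.sin(y)])
f=lambda u,v,z: (onz(w,(u/1.5-.17,v/1.5-.17),z)[:2]-o)@X*1000
print("ridge",f(380,295,.06),"edge",f(236,203,.06),"mouth(54)",f(380,221,.0715),f(380,219,.0635),"lip end(78-80)",f(380,136,.0675))
print("tip front",f(390,344,.06))
```

```text
ridge 28.328443045520274 edge 61.06110197792669 mouth(54) 56.85809328843492 56.07356479858188 lip end(78-80) 81.98241833531327
tip front 9.041323647751058
```

The flap is moving with the tip by friction. The slide is about 15 mm (ridge at row 295, edge corners at row 203), so the edge is already entering the lip. I'll continue.

Request:
send_rows --translation '[[0.1,0,0],[0.1,0,0],[0.1,0,0],[0.1,0,0],[0.05,0,0]]' --rotation '[[0,0,0],[0,0,0],[0,0,0],[0,0,0],[0,0,0]]' --grip '[0,0,0,0,0]'

```text
time: 8.52
eef_pos: [0.5994, 0.1341, 0.0591]
tcp_rot: [0.998, -0.06, -0.002, 0.0]
contact_force: [-6.6, -0.4, 10.1]
opening: -0.001
```

Run:
```python
from h import *
s=ctrl.get_state(); print(s["eef_pos"],s["contact_force"])
w=cam("wrist")
cv2.imwrite("pics/p5.png",cv2.resize(w["im"],(768,576)))
```

```text
[0.59944277 0.13408066 0.05912176] [-6.61438081 -0.38952755 10.08900074]
```

View pics/p5.png

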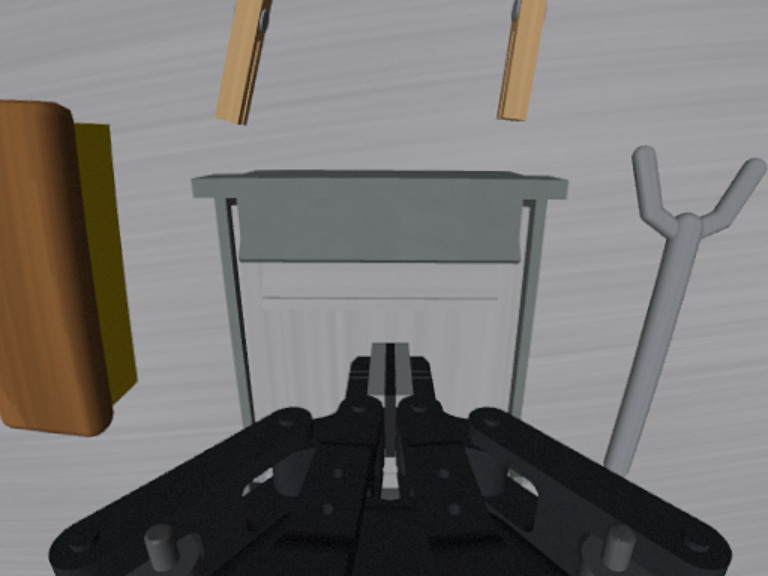

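Request:
send_rows --translation '[[0.1,0,0],[0.1,0,0],[0.1,0,0],[0.1,0,0],[0,0,0]]' --rotation '[[0,0,0],[0,0,0],[0,0,0],[0,0,0],[0,0,0]]' --grip '[0,0,0,0,0]'

```text
time: 9.2
eef_pos: [0.6118, 0.1328, 0.059]
tcp_rot: [0.998, -0.06, -0.001, -0.0]
contact_force: [-5.2, 0.5, 8.6]
opening: 0.001
```

Run:
```python
from h import *
s=ctrl.get_state(); print(s["eef_pos"],s["contact_force"])
w=cam("wrist"); cv2.imwrite("pics/p6.png",cv2.resize(w["im"],(768,576)))
g=cv2.GaussianBlur(cv2.cvtColor(w["im"],cv2.COLOR_BGR2GRAY),(3,3),0)
p=g[:,185:235].mean(1); d=np.diff(p); i=np.argsort(-abs(d))[:14]
o=np.array([.587,.137]);y=-.12;X=np.array([np.cos(y),np.sin(y)])
for k in sorted(i): print(k,round(d[k],1),"z60:",((onz(w,(210,k+.5),.06)[:2]-o)@X*1000).round(1),"z67:",((onz(w,(210,k+.5),.0675)[:2]-o)@X*1000).round(1))
```

```text
[0.61182475 0.13283376 0.05899912] [-5.22044198  0.45351891  8.58150832]
130 -31.3 z60: 88.1 z67: 89.1
131 -39.5 z60: 87.7 z67: 88.6
132 -14.2 z60: 87.2 z67: 88.1
144 15.7 z60: 81.2 z67: 82.5
145 17.7 z60: 80.7 z67: 82.0
196 -13.9 z60: 53.4 z67: 56.1
198 31.3 z60: 52.2 z67: 55.1
199 25.4 z60: 51.7 z67: 54.5
219 -9.8 z60: 40.0 z67: 43.4
270 -13.8 z60: 7.1 z67: 12.4
271 -21.0 z60: 6.5 z67: 11.7
272 -15.8 z60: 5.8 z67: 11.0
276 -9.8 z60: 3.0 z67: 8.4
277 -11.6 z60: 2.3 z67: 7.7
```

The ridge is now at about 38–40 mm, which is at the slide stop (nominal 36 mm plus a calibration offset of about 2 mm). The tip slipped on the flap for the last part. I'll lift straight off.

Request:
send_rows --translation '[[0,0,-0.2],[0,0,-0.5],[0,0,-1],[0,0,-1],[0,0,-1]]' --rotation '[[0,0,0],[0,0,0],[0,0,0],[0,0,0],[0,0,0]]' --grip '[0,0,0,0,0]'

```text
time: 9.88
eef_pos: [0.6126, 0.1323, 0.1706]
tcp_rot: [0.998, -0.06, 0.001, -0.0]
contact_force: [0.4, -0.6, -0.1]
opening: -0.004
```

Request:
send_rows --translation '[[-1,0,-0.5],[-1,0,-0.5],[-1,0,0],[0,0,0],[0,0,0]]' --rotation '[[0,0,0],[0,0,0],[0,0,0],[0,0,0],[0,0,0]]' --grip '[0,0,0,0,0]'

```text
time: 10.5
eef_pos: [0.5238, 0.1431, 0.1995]
tcp_rot: [0.998, -0.06, 0.001, -0.0]
contact_force: [0.1, -0.4, 0.7]
opening: -0.002
```

Run:
```python
from h import *
s=ctrl.get_state(); print(s["eef_pos"],s["contact_force"],s["time"])
w=cam("wrist"); cv2.imwrite("pics/p7.png",cv2.resize(w["im"],(768,576)))
g=cv2.GaussianBlur(cv2.cvtColor(w["im"],cv2.COLOR_BGR2GRAY),(3,3),0)
o=np.array([.587,.137]);y=-.12;X=np.array([np.cos(y),np.sin(y)]);Y=np.array([-X[1],X[0]])
for n,z,x in(("ridge slide26",.06,.036),("ridge slide20",.06,.03),("mouth",.072,.054),("hinge end",.0535,-.078)):
  print(n,(proj(w,[np.r_[o+X*x+Y*k,z] for k in(.04,-.04)])*1.5).round(0).tolist())
```

```text
[0.52383291 0.14310883 0.19949081] [ 0.09490924 -0.4174174   0.71511137] 10.5
ridge slide26 [[322.0, 110.0], [450.0, 110.0]]
ridge slide20 [[322.0, 120.0], [450.0, 120.0]]
mouth [[317.0, 76.0], [454.0, 76.0]]
hinge end [[331.0, 281.0], [443.0, 281.0]]
```

View pics/p7.png

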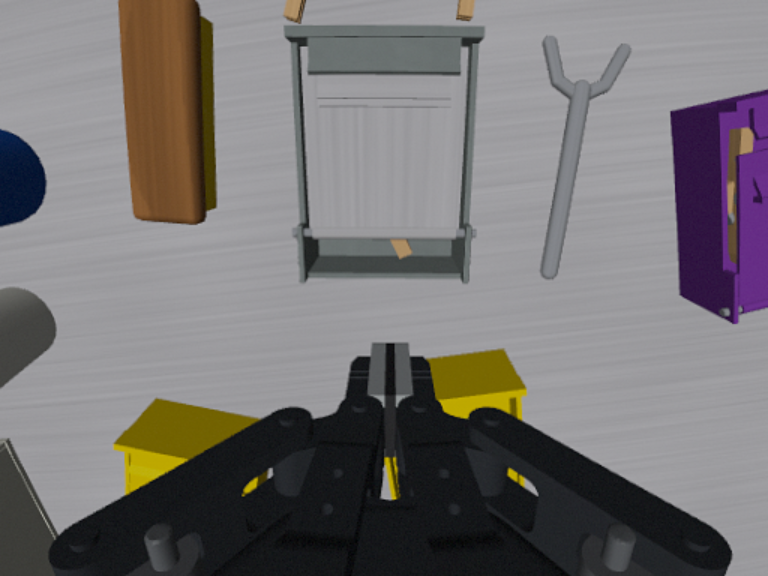

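The flap stays shut with the tool clear. Its ridge foot is at row 105, against 110 predicted for a 26 mm slide and 120 for 20 mm; the mouth, at row 73 against 76, shows the same small offset. The edge is hidden under the lip, and the brush, fork and pegs are undisturbed.

```bash
python3 -c "
from plant import ticket; print(ticket.sign_off())"
```

```text
the job is handed in; nothing more can be done
None
```

The peg box is shut and handed in, using about 11 s of the 38 s limit. The sign-off gives no verdict.

**What I did:** With the fingers closed I folded the flap down from behind. I pressed it flat at about 8 N with the slide still near its start, then pushed it along to its far stop. The slide went mostly by friction between the fingertips and the flap, with the ridge reached only at the end. I then lifted straight up and backed off.

**Last checks:**
- **Flap:** after release it lies flat with its edge hidden under the lip. The ridge sits at the full 26 mm of travel, within the 2–3 mm offset I saw between my measurements.
- **Robot:** it is clear of everything, with the measured force at sensor noise.
- **Other items:** in the last wrist picture, the brush, fork and near ends of the pegs look undisturbed. The bottle is only partly in view. I did not check the cup, bucket lid or lever at the end, but the arm passed well above or away from them.
- **Not measured directly:** I did not measure the slide at the moment the flap was first flat. I worked it out afterwards: about 15 mm of slide after 14.5 mm of tip travel, which puts it near 0–2 mm when flat.

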